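# Cap the samples and hold the tube rack up out of its drip tray

## Task

The four red caps on the sample tubes are only partly on: with the rack still standing in its blue tray, press every cap down fully home. Then take the rack by its black handle, lift it about 10 cm straight up over the tray, keep it level and steady there for two seconds, and finish while still holding it up. Never tip the rack, and leave the flask, the bottle and the dish where they stand.

Things in the scene. Friction and masses are not known exactly. Their poses are not given: they have to be found in the camera images.
- tray: fixed shallow blue plastic drip tray, 190 x 210 mm outside (its x, y), rim 20 mm high, floor and walls 5 mm thick; origin at the centre of its underside on the bench
- rack: loose white and aluminium sample rack standing in the tray, 0.4 to 0.75 kg, balanced about its middle; base 115 (x) x 135 (y) mm, upper plate 88 mm above its underside, four clear upright tubes at its corners with red caps; origin at the centre of its underside, z up along the tubes
- rack_grip (a point): centre of the rack's black handle bar, 162 mm above the rack's underside and over its middle; the bar is 14 mm thick (rack's x), 50 mm long (rack's y), 16 mm tall, on a central post 12 mm thick; its top is 40 mm above the tops of fully pressed caps; axes as the rack's
- cap_a_top (a point): centre of the flat top of red cap a, 22 mm in diameter and 28 mm tall, on the tube at -34 mm in the rack's x, +44 mm in its y from the rack's middle; 130 mm above the rack's underside when fully home
- cap_a (a joint): how far cap a stands proud of fully home, m: 0 is home (hard stop), it starts 0.005 to 0.012; slides down its tube under about 4 N and stays where it is left
- cap_b_top (a point): centre of the flat top of red cap b, 22 mm in diameter and 28 mm tall, on the tube at -34 mm in x, -44 mm in y from the rack's middle; 130 mm above the rack's underside when fully home
- cap_b (a joint): how far cap b stands proud of fully home, m: 0 is home (hard stop), it starts 0.005 to 0.012; slides down its tube under about 4 N and stays where it is left
- cap_c_top (a point): centre of the flat top of red cap c, 22 mm in diameter and 28 mm tall, on the tube at +34 mm in x, +44 mm in y from the rack's middle; 130 mm above the rack's underside when fully home
- cap_c (a joint): how far cap c stands proud of fully home, m: 0 is home (hard stop), it starts 0.005 to 0.012; slides down its tube under about 4 N and stays where it is left
- cap_d_top (a point): centre of the flat top of red cap d, 22 mm in diameter and 28 mm tall, on the tube at +34 mm in x, -44 mm in y from the rack's middle; 130 mm above the rack's underside when fully home
- cap_d (a joint): how far cap d stands proud of fully home, m: 0 is home (hard stop), it starts 0.005 to 0.012; slides down its tube under about 4 N and stays where it is left
- flask: loose conical glass flask, 122 mm tall, 82 mm wide at its base, beside the tray; origin at the centre of its underside; leave it alone
- bottle: loose amber bottle with a blue cap, 130 mm tall, 66 mm in diameter, beside the tray; origin at the centre of its underside; leave it alone
- dish: loose clear flat dish with green slices, 13 mm tall, 90 mm in diameter, beyond the tray as seen from the robot; origin at the centre of its underside; leave it alone
Not all that is in view belongs to the job. There is more than one size of the rack; the one meant has the size given above.

How it is judged:
By the outcome, as a careful person would: the job done as asked, in the order asked, and still so for the second after the job is handed in, while the arm keeps its last pose, push and grip.
It also fails if it takes over 58 s, if anything falls off the work surface, if the arm or the gripper's body presses on something with over 40 N, if the wrist force passes 120 N, or if a joint passes its speed limit or range.

## Robot

A 6-joint arm with a two-finger parallel gripper is mounted at the origin on the work surface. World frame = base frame: x ahead of the robot, y to its left, z up, the work surface at z = 0. Lengths are in m, angles in rad, forces in N, time in s.
With the tool pointing down it reaches from about 0.375 to 0.9 m from the base axis. Payload 3.1 kg.
Tool frame: the origin (TCP) lies on the centre line of the jaws, within the pads' length; the fingertips stand 19 mm ahead of it and the grasp point (between the pads) is the TCP; z points along the fingers, y is the direction in which the jaws open and shut (so a half turn about z gives the same grasp; the last joint's range is limited). The gripper opens to 85 mm and grips with 20 to 120 N. Pads are 22 mm wide; open, the fingers measure 114 mm over their backs; the gripper's body (76 mm by 85 mm) begins 54 mm behind the grasp point. The pads swing forward as they close: fully open they stand 13 mm farther back than shut.
Start: joints at [0.97, 0.527, 1.433, -0, 1.181, -0.178], TCP at [0.256, 0.57, 0.222] pointing down, gripper open.
Joint ranges: [-3.08, 3.08], [-0.75, 2.2], [0.22, 2.44], [-1.43, 4.57], [0, 2.65], [-2.85, 2.85]. Speed limits (rad/s): [2.79, 2.79, 3.14, 3.14, 3.14, 3.14].

## Interface

Orientations are given as a unit quaternion [w, x, y, z].
In Python, from station import bot, vision, job, sensors gives the robot as it stands. Calls block until the motion is done:
- bot.reach(position, orientation): joint-space move of the TCP to a pose.
- bot.movel(position, rot=None, speed=0.15): straight line of the TCP; rot=None keeps the orientation; speed is the mean speed in m/s.
- bot.set_joints(angles): joint-space move.
- bot.set_gripper(opening, grip_force=None): finger opening in m; grip_force is the grip in N (None keeps the last); returns when the fingers have stopped.
- bot.wait(seconds).
- bot.solve_ik(position, orientation): joint angles nearest the present ones, or None.
- vision.read_camera(name): name is "side" or "top"; returns (picture, depth): 400x640x3 uint8, blue, green, red; 400x640 float32, m along the optical axis (not along the pixel's ray), 0 where there is no reading.
- vision.camera_model(name): a dict with "intrinsics" (3x3 intrinsics, pixels), "world_to_cam" (4x4, takes a point from world to camera coordinates). Camera axes: x right, y down, z forward; pixel columns grow to the right and rows downward; lengths in m; the calibration is good to about 2 mm. A picture is of the moment at which its call begins. camera_model takes no time and is no camera call.
A pose or a line that the arm cannot do raises bot.PlanningError and nothing moves.
- job.job_done(): hands the job in, once; it reports no verdict.
Readings, each from a call of its own:
- sensors.read_time_s(): time.
- sensors.read_joint_positions(): joint angles.
- sensors.read_joint_velocities(): joint speeds.
- sensors.read_effort(): joint torques, N m.
- sensors.read_tool_pos(): TCP position.
- sensors.read_ee_rot(): TCP orientation.
- sensors.read_force(): force on the tool from outside, world axes, zero at the start.
- sensors.read_wrist_torque(): the same for the moment, N m.
- sensors.read_finger_gap(): finger opening in m.
Only numpy, scipy, OpenCV 4.12 (cv2) and the standard library are available. Lean on these libraries where they do the work, as an engineer would, in place of code of your own. Each camera call takes 0.05 s, during which the arm holds its last target.

## Working session

There is one attempt and no reset: what is moved stays moved. The work goes in short steps, each a Python script; the robot and the scene stay as the last script left them, time stands still between calls to the robot, and variables do not carry over. Pictures are saved under pics/ and viewed, and the job is handed in when it is done.

```bash
ls; mkdir -p pics
python3 - <<'E'
from station import bot, vision, job, sensors
import cv2, numpy as np
for n in("top","side"):
    p,d=vision.read_camera(n); cv2.imwrite(f"pics/{n}0.png",p); np.save(f"{n}0.npy",d)
    m=vision.camera_model(n); print(n,np.round(m["intrinsics"],1).tolist(),np.round(m["world_to_cam"],3).tolist())
print(sensors.read_time_s(),sensors.read_tool_pos(),sensors.read_ee_rot(),sensors.read_force())
E
```

```text
pics
top [[413.1, 0.0, 316.3], [0.0, 413.1, 200.3], [0.0, 0.0, 1.0]] [[-0.021, -1.0, -0.0, 0.059], [-0.978, 0.02, -0.208, 0.514], [0.208, -0.004, -0.978, 1.236], [0.0, 0.0, 0.0, 1.0]]
side [[381.5, 0.0, 321.3], [0.0, 381.5, 210.0], [0.0, 0.0, 1.0]] [[0.665, -0.746, -0.015, -0.301], [-0.509, -0.439, -0.741, 0.376], [0.546, 0.501, -0.672, 0.894], [0.0, 0.0, 0.0, 1.0]]
0.1 [0.25603964 0.56942091 0.22124531] [-3.72463181e-04  2.09841331e-01  9.77734976e-01 -8.90982727e-04] [-0.70943789 -1.18858127 -0.05314468]
```

View pics/top0.png

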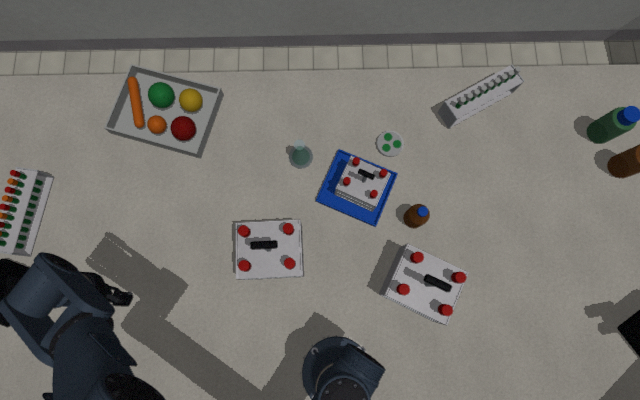

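View pics/side0.png

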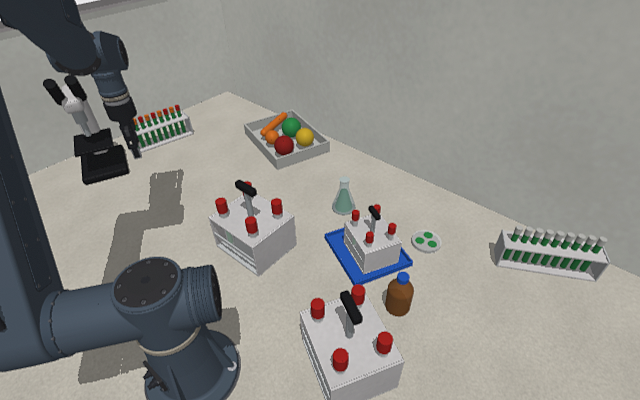

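The target rack stands in the blue tray (top image, about (362,180)). Its caps are near (355,161), (383,173), (347,181) and (374,194). The two larger racks outside the tray are decoys. Next I measure it in both cameras.

```bash
cat > h.py <<'E'
from station import bot, vision, job, sensors
import cv2, numpy as np
def cloud(n,p,d):
    m=vision.camera_model(n);K=m["intrinsics"];T=np.linalg.inv(m["world_to_cam"])
    v,u=np.mgrid[:400,:640]
    X=np.stack([(u-K[0][2])*d/K[0][0],(v-K[1][2])*d/K[1][1],d,np.ones_like(d)],-1)
    return (X@np.array(T).T)[...,:3]
def caps(n,p,d,box):
    P=cloud(n,p,d); b=p.astype(int)
    red=((b[...,2]>110)&(b[...,2]>2*b[...,1])&(b[...,2]>2*b[...,0])).astype(np.uint8)
    mask=np.zeros_like(red);u0,v0,u1,v1=box;mask[v0:v1,u0:u1]=red[v0:v1,u0:u1]
    k,l,s,c=cv2.connectedComponentsWithStats(mask)
    for i in range(1,k):
        if s[i,4]<8: continue
        q=P[l==i]; q=q[np.isfinite(q).all(1)]
        zt=np.percentile(q[:,2],90); t=q[q[:,2]>zt-.006]
        print(n,np.round(c[i],1),s[i,4],"zmax",round(q[:,2].max(),4),"z90",round(zt,4),"top",np.round(t.mean(0),4),"mid",np.round((t.max(0)+t.min(0))/2,4),"span",np.round(np.ptp(t,axis=0),3))
E
python3 - <<'E'
from h import *
bx={"top":(310,140,405,232),"side":(320,195,420,290)}
for n in("top","side"):
    p=cv2.imread(f"pics/{n}0.png");d=np.load(f"{n}0.npy")
    caps(n,p,d,bx[n])
    P=cloud(n,p,d);u0,v0,u1,v1=bx[n]
    sub=P[v0:v1,u0:u1];c=p[v0:v1,u0:u1].astype(int)
    h=sub[(sub[...,2]>.155)&(c.max(-1)<70)]
    print("handle",len(h),h.mean(0),np.percentile(h,[2,98],axis=0).round(4).tolist())
    b=sub[(c[...,0]>100)&(c[...,2]<60)&(sub[...,2]<.04)]
    r=cv2.minAreaRect(b[:,:2].astype(np.float32)*1000);print("tray",r,np.percentile(b[:,2],[5,50,95]))
    cv2.imwrite(f"pics/{n}0z.png",cv2.resize(p[v0:v1,u0:u1],None,fx=6,fy=6,interpolation=cv2.INTER_CUBIC))
E
```

```text
top [356.1 160.1] 30 zmax 0.1487 z90 0.1475 top [ 0.6146 -0.0716  0.1447] mid [ 0.6135 -0.0718  0.1452] span [0.017 0.018 0.007]
top [383.4 171.7] 29 zmax 0.1513 z90 0.1501 top [ 0.577  -0.1499  0.1478] mid [ 0.5774 -0.1502  0.1482] span [0.016 0.015 0.006]
top [346.6 179.8] 33 zmax 1.3164 z90 0.1497 top [ 0.5443 -0.0382  0.186 ] mid [0.4046 0.0027 0.7302] span [0.317 0.102 1.172]
top [373.9 192.8] 30 zmax 1.3164 z90 0.1438 top [ 0.5062 -0.114   0.1807] mid [ 0.385  -0.0366  0.7272] span [0.278 0.181 1.178]
handle 94 [ 0.5606235  -0.09339396  0.18603056] [[0.5502, -0.1157, 0.1639], [0.5783, -0.0731, 0.1791]]
tray ((566.9336547851562, -81.86334228515625), (209.324951171875, 191.48031616210938), 65.24851989746094) [0.00173405 0.00675951 0.02242716]
side [377.  207.4] 31 zmax 0.1437 z90 0.1425 top [ 0.6143 -0.0716  0.1406] mid [ 0.6165 -0.0698  0.1402] span [0.021 0.021 0.007]
side [355.3 214.3] 54 zmax 0.1478 z90 0.1452 top [ 0.5527 -0.0419  0.1435] mid [ 0.554  -0.0418  0.1437] span [0.02  0.017 0.008]
side [391.9 227.8] 59 zmax 0.1463 z90 0.1455 top [ 0.5757 -0.1501  0.1439] mid [ 0.5747 -0.1496  0.1437] span [0.02  0.02  0.005]
side [369.5 236.5] 62 zmax 0.1409 z90 0.1392 top [ 0.5139 -0.1204  0.138 ] mid [ 0.5145 -0.12    0.1373] span [0.02  0.02  0.007]
side [357.8 287.3] 53 zmax 0.8747 z90 0.1831 top [ 0.3216 -0.2256  0.1947] mid [ 0.1219 -0.3581  0.5266] span [0.437 0.297 0.696]
handle 89 [ 0.5545099  -0.10135659  0.1779873 ] [[0.5492, -0.1178, 0.162], [0.5757, -0.0742, 0.1753]]
tray ((563.726806640625, -83.453369140625), (211.19505310058594, 189.4293670654297), 65.51155853271484) [0.00053731 0.00392696 0.01838807]
```

View pics/top0z.png

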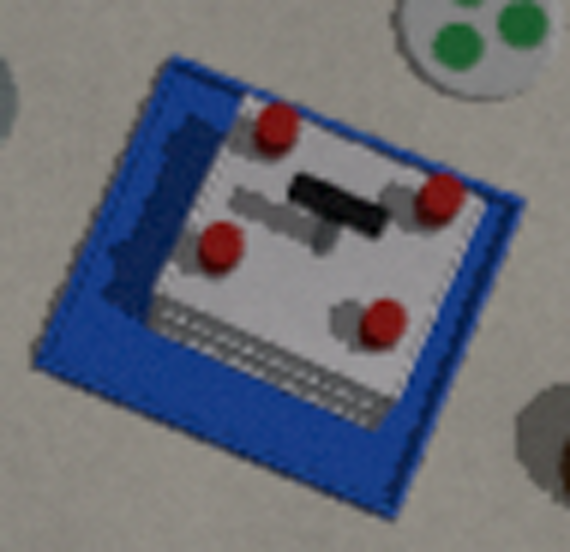

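View pics/side0z.png

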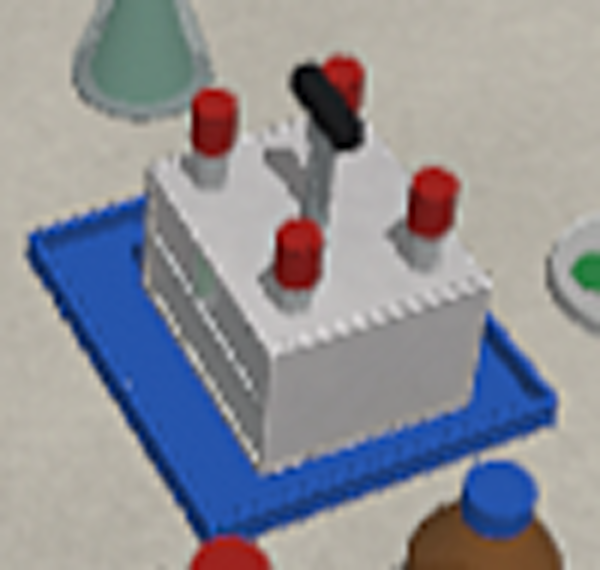

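Fitting the four caps gives a 68 x 88 mm pattern with tops at about 0.14–0.15. That matches the given rack, centred near (0.564, -0.095) with its y axis at about 64°. I'll fit it properly and check the IK.

```bash
cat >> h.py <<'E'
from scipy.spatial.transform import Rotation as R
def fit(M):
    L=np.array([[-34,44],[-34,-44],[34,44],[34,-44]])/1000. # a,b,c,d
    W=np.array(M); c=W.mean(0)
    A=(L.T@(W-c)); th=np.arctan2(A[0,1]-A[1,0],A[0,0]+A[1,1])
    Rm=np.array([[np.cos(th),-np.sin(th)],[np.sin(th),np.cos(th)]])
    return c,th,L@Rm.T+c,W
def down(yaw): # tool y axis at world angle yaw, z down
    y=np.array([np.cos(yaw),np.sin(yaw),0]);z=np.array([0,0,-1.]);x=np.cross(y,z)
    q=R.from_matrix(np.stack([x,y,z],1)).as_quat(); return [q[3],q[0],q[1],q[2]]
# cap order a,b,c,d from pictures: x axis about -26deg
C,TH,CAPS,_=fit([(.5533,-.0420),(.514,-.120),(.6145,-.0716),(.5767,-.1500)])
E
python3 - <<'E'
from h import *
print(C,np.degrees(TH),CAPS.round(4).tolist(),(CAPS-_).round(4).tolist())
for yaw in (TH+np.pi/2,TH-np.pi/2,TH,TH+np.pi):
    for z in(.15,.30): 
        s=bot.solve_ik([C[0],C[1],z],down(yaw));print(round(np.degrees(yaw)),None if s is None else np.round(s,2))
for n in("top","side"):
    p=cv2.imread(f"pics/{n}0.png");d=np.load(f"{n}0.npy");P=cloud(n,p,d)
    ok=(d>0)&(np.abs(P[...,0]-.45)<.3)&(np.abs(P[...,1])<.4)&(P[...,2]<.5)
    q=P[ok];g=[q[(np.hypot(q[:,0]-x,q[:,1]-y)<.09),2] for x,y in((.4,.14),(.33,-.28))]
    print([np.percentile(a,99.5).round(3) if len(a) else None for a in g])
E
```

```text
Traceback (most recent call last):
NameError: name '_' is not defined
```

```bash
sed -i 's/C,TH,CAPS,_=/C,TH,CAPS,MEAS=/' h.py
python3 - <<'E'
from h import *
print(C,np.degrees(TH),CAPS.round(4).tolist(),(CAPS-MEAS).round(4).tolist())
for yaw in (TH+np.pi/2,TH-np.pi/2,TH,TH+np.pi):
    for z in(.15,.30): 
        s=bot.solve_ik([C[0],C[1],z],down(yaw));print(round(np.degrees(yaw)),None if s is None else np.round(s,2))
for n in("top","side"):
    p=cv2.imread(f"pics/{n}0.png");d=np.load(f"{n}0.npy");P=cloud(n,p,d)
    ok=(d>0)&(np.abs(P[...,0]-.45)<.3)&(np.abs(P[...,1])<.4)&(P[...,2]<.5)
    q=P[ok];g=[q[(np.hypot(q[:,0]-x,q[:,1]-y)<.09),2] for x,y in((.4,.14),(.33,-.28))]
    print([np.percentile(a,99.5).round(3) if len(a) else None for a in g])
E
```

```text
[ 0.564625 -0.0959  ] -26.032520762235674 [[0.5534, -0.0414], [0.5148, -0.1205], [0.6145, -0.0713], [0.5759, -0.1504]] [[0.0001, 0.0006], [0.0008, -0.0005], [-0.0, 0.0003], [-0.0008, -0.0004]]
64 [-0.36  0.55  1.64 -0.    0.96 -1.48]
64 [-0.36  0.38  1.47 -0.    1.3  -1.48]
-116 [-0.36  0.55  1.64 -0.    0.96  1.66]
-116 [-0.36  0.38  1.47 -0.    1.3   1.66]
-26 [-0.36  0.55  1.64 -0.    0.96  0.09]
-26 [-0.36  0.38  1.47 -0.    1.3   0.09]
154 None
154 None
[np.float64(0.243), np.float64(0.243)]
[np.float64(0.238), np.float64(0.24)]
```

Run:
```python
from h import *
q=down(TH+np.pi/2)
bot.movel([.256,.57,.34])
bot.set_gripper(0.0,20)
a=CAPS[2]
bot.reach([*a,.34],q)
bot.movel([*a,.19],speed=.15)
bot.wait(.2)
print(sensors.read_time_s(),sensors.read_tool_pos(),a,sensors.read_finger_gap(),sensors.read_force())
for n in("top","side"):
    p,d=vision.read_camera(n); cv2.imwrite(f"pics/{n}1.png",p)
    u0,v0,u1,v1={"top":(290,110,420,240),"side":(300,150,450,290)}[n]
    cv2.imwrite(f"pics/{n}1z.png",cv2.resize(p[v0:v1,u0:u1],None,fx=4,fy=4,interpolation=cv2.INTER_CUBIC))
```

```text
5.75 [ 0.61502021 -0.07142954  0.19098873] [ 0.61448631 -0.07128598] 0.00017990439370060702 [ 0.1732261  -0.81008033 -0.18505836]
```

View pics/side1z.png

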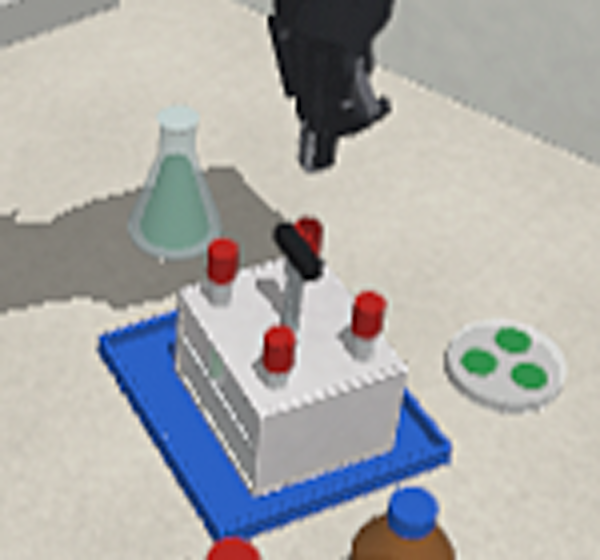

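View pics/top1z.png

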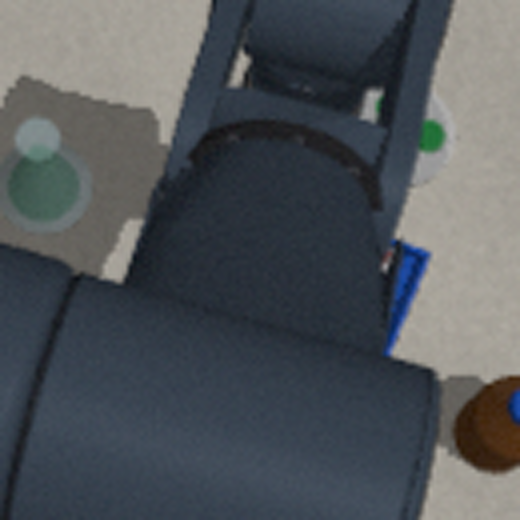

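The closed tips are above cap c in the side view (near pixel (379,191), cap at (377,209)). Now I press it in small steps while watching the force.

```bash
cat >> h.py <<'E'
def press(c,ztop=.170,step=.0015,fmax=14):
    bot.movel([*c,ztop],speed=.1); bot.wait(.1)
    f0=np.mean([sensors.read_force()[2] for _ in range(5)])
    log=[];z=ztop
    while z>.140:
        z-=step; bot.movel([*c,z],speed=.03)
        f=sensors.read_force()[2]-f0; log.append((round(z,4),round(float(sensors.read_tool_pos()[2]),4),round(float(f),1)))
        if f>fmax: break
    bot.wait(.15);F=sensors.read_force();print(log,"held",F.round(1),"f0",f0.round(1),sensors.read_tool_pos().round(4),"t",sensors.read_time_s())
    bot.movel([*c,.19],speed=.12)
    return z
E
python3 - <<'E'
from h import *
press(CAPS[2])
E
```

```text
[(0.1685, 0.1688, -0.6), (0.167, 0.1669, -0.1), (0.1655, 0.1654, -0.6), (0.164, 0.1639, -0.0), (0.1625, 0.1624, -0.1), (0.161, 0.1609, -1.0), (0.1595, 0.1594, 0.4), (0.158, 0.1579, -0.2), (0.1565, 0.1564, 0.2), (0.155, 0.1549, 0.3), (0.1535, 0.1534, 0.3), (0.152, 0.1519, 0.2), (0.1505, 0.1504, 0.1), (0.149, 0.1489, -0.4), (0.1475, 0.1474, -0.0), (0.146, 0.1458, 1.1), (0.1445, 0.1444, 0.3), (0.143, 0.1429, 0.3), (0.1415, 0.1414, 0.0), (0.14, 0.1399, -0.5)] held [-0.3 -0.5  0.2] f0 0.1 [ 0.6145 -0.0713  0.14  ] t 11.45
```

No contact at all, so I need to find out why.

Run:
```python
from h import *
m=vision.camera_model("side");K=np.array(m["intrinsics"]);T=np.array(m["world_to_cam"])
def pr(P): c=T@np.array([*P,1]);c=K@c[:3];return (c[:2]/c[2]).round(1)
for z in(.14,.172,.18,.19,.2):print(z,pr([*CAPS[2],z]))
bot.movel([*CAPS[2],.150],speed=.1)
p,d=vision.read_camera("side"); u0,v0,u1,v1=(320,160,440,280)
cv2.imwrite("pics/side2z.png",cv2.resize(p[v0:v1,u0:u1],None,fx=5,fy=5,interpolation=cv2.INTER_CUBIC))
P=cloud("side",p,d)
caps("side",p,d,(320,195,420,290))
print(sensors.read_ee_rot(),sensors.read_force())
g=p.max(-1)<70
for v in range(180,216,2): print(v,[tuple(P[v,u].round(3)) for u in range(370,392,3)])
```

```text
0.14 [376.6 206.9]
0.172 [377.6 198.5]
0.18 [377.8 196.3]
0.19 [378.1 193.6]
0.2 [378.4 190.8]
side [377.3 207.7] 22 zmax 0.1434 z90 0.1417 top [ 0.6146 -0.0724  0.1404] mid [ 0.6156 -0.0722  0.1398] span [0.015 0.017 0.007]
side [355.1 214.8] 67 zmax 0.1469 z90 0.1447 top [ 0.5521 -0.042   0.1433] mid [ 0.5526 -0.0429  0.1432] span [0.022 0.02  0.007]
side [391.7 228.1] 67 zmax 0.1471 z90 0.1456 top [ 0.5749 -0.1503  0.1444] mid [ 0.5748 -0.1501  0.1437] span [0.022 0.02  0.007]
side [369.4 236.7] 72 zmax 0.1416 z90 0.1391 top [ 0.5137 -0.1201  0.1377] mid [ 0.5157 -0.1192  0.1375] span [0.022 0.022 0.008]
side [357.8 287.3] 53 zmax 0.1845 z90 0.1832 top [ 0.3298 -0.2204  0.1814] mid [ 0.3277 -0.2214  0.1818] span [0.022 0.024 0.005]
[ 1.69340186e-04  2.25212157e-01  9.74309733e-01 -1.98646021e-05] [-0.14487104  0.3744096   0.07563064]
180 [(np.float64(0.615), np.float64(-0.04), np.float64(0.222)), (np.float64(0.602), np.float64(-0.058), np.float64(0.239)), (np.float64(0.592), np.float64(-0.074), np.float64(0.253)), (np.float64(0.593), np.float64(-0.083), np.float64(0.257)), (np.flo
[... 7751 characters left out ...]
64(-0.014), np.float64(-0.006)), (np.float64(0.752), np.float64(-0.022), np.float64(-0.005)), (np.float64(0.757), np.float64(-0.031), np.float64(-0.003)), (np.float64(0.762), np.float64(-0.039), np.float64(-0.002))]
214 [(np.float64(0.709), np.float64(0.01), np.float64(-0.003)), (np.float64(0.558), np.float64(-0.097), np.float64(0.167)), (np.float64(0.556), np.float64(-0.107), np.float64(0.175)), (np.float64(0.564), np.float64(-0.112), np.float64(0.172)), (np.float64(0.735), np.float64(-0.021), np.float64(-0.003)), (np.float64(0.739), np.float64(-0.03), np.float64(-0.0)), (np.float64(0.748), np.float64(-0.037), np.float64(-0.003)), (np.float64(0.756), np.float64(-0.044), np.float64(-0.004))]
```

View pics/side2z.png

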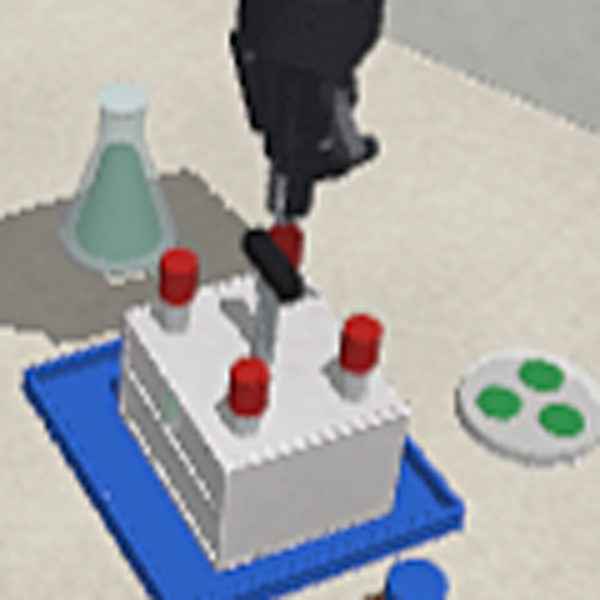

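The side view shows the closed fingertips (zoom (290,215), px (378,203)) still just above cap c, which is untouched. Depth puts the tips at about z=0.155 with the TCP reading 0.150. So the tips really stand about 25 mm higher than the stated 19 mm ahead of the TCP would give. I'll let contact calibrate that: continue down, guarded by force.

```bash
sed -i 's/while z>.140/while z>.112/; s/bot.movel(\[\*c,.19\],speed=.12)/bot.movel([*c,.165],speed=.15)/' h.py
python3 - <<'E'
from h import *
press(CAPS[2],ztop=.144)
E
```

```text
[(0.1425, 0.1425, -1.1), (0.141, 0.1408, -0.0), (0.1395, 0.1394, -1.1), (0.138, 0.1378, -0.3), (0.1365, 0.1364, -0.7), (0.135, 0.1349, -0.3), (0.1335, 0.1336, 0.0), (0.132, 0.1322, 1.7), (0.1305, 0.1306, 1.9), (0.129, 0.1289, 2.1), (0.1275, 0.1273, 1.0), (0.126, 0.1259, 2.2), (0.1245, 0.1258, 8.7), (0.123, 0.1257, 16.2)] held [-2.3  1.2 15.8] f0 0.5 [ 0.6148 -0.0714  0.1257] t 16.6167
```

Contact came at TCP 0.1335 and the hard stop at 0.1258, so cap c slid about 7.7 mm. That places the tip 9 mm behind the TCP. Now d, b and a, moving around the handle.

Run:
```python
from h import *
for i in (3,1,0):
    bot.movel([*CAPS[i],.165],speed=.15)
    press(CAPS[i],ztop=.141,step=.002)
C0=CAPS[0]
bot.movel([*C0,.25],speed=.2)
p,d=vision.read_camera("side"); u0,v0,u1,v1=(320,160,440,280)
cv2.imwrite("pics/side3z.png",cv2.resize(p[v0:v1,u0:u1],None,fx=5,fy=5,interpolation=cv2.INTER_CUBIC))
caps("side",p,d,(320,195,420,282)); print(sensors.read_time_s())
```

```text
[(0.139, 0.1393, -0.1), (0.137, 0.1372, 0.8), (0.135, 0.1351, 2.2), (0.133, 0.133, 1.9), (0.131, 0.1309, 2.8), (0.129, 0.1288, 1.9), (0.127, 0.1268, 2.1), (0.125, 0.1259, 7.7), (0.123, 0.1257, 17.5)] held [-3.9  1.1 18.4] f0 0.1 [ 0.5759 -0.1504  0.1257] t 20.675
[(0.139, 0.1393, 0.2), (0.137, 0.137, 0.1), (0.135, 0.1348, 0.9), (0.133, 0.1328, 0.1), (0.131, 0.1309, -0.3), (0.129, 0.129, 0.6), (0.127, 0.1269, 1.1), (0.125, 0.1258, 8.3), (0.123, 0.1257, 21.0)] held [-4.8  1.7 20.8] f0 -0.1 [ 0.5148 -0.1206  0.1257] t 24.6
[(0.139, 0.1393, -0.7), (0.137, 0.1371, -0.4), (0.135, 0.135, 1.9), (0.133, 0.1329, 0.6), (0.131, 0.1308, 1.2), (0.129, 0.1288, 0.4), (0.127, 0.1268, 0.7), (0.125, 0.1258, 8.1), (0.123, 0.1257, 18.6)] held [-4.1  0.9 19.3] f0 0.5 [ 0.5535 -0.0415  0.1257] t 28.6583
side [377.4 209. ] 20 zmax 0.1351 z90 0.1342 top [ 0.617  -0.0727  0.1322] mid [ 0.6157 -0.0719  0.1325] span [0.015 0.019 0.005]
side [355.1 217.6] 63 zmax 0.136 z90 0.1336 top [ 0.5529 -0.0415  0.1319] mid [ 0.5548 -0.041   0.1318] span [0.021 0.02  0.008]
side [391.3 230.9] 68 zmax 0.1356 z90 0.1337 top [ 0.5751 -0.1501  0.1324] mid [ 0.5762 -0.15    0.1318] span [0.021 0.018 0.008]
side [369.3 237.9] 71 zmax 0.1354 z90 0.1335 top [ 0.5141 -0.1207  0.1322] mid [ 0.5148 -0.1205  0.1315] span [0.02  0.019 0.008]
29.7167
```

View pics/side3z.png

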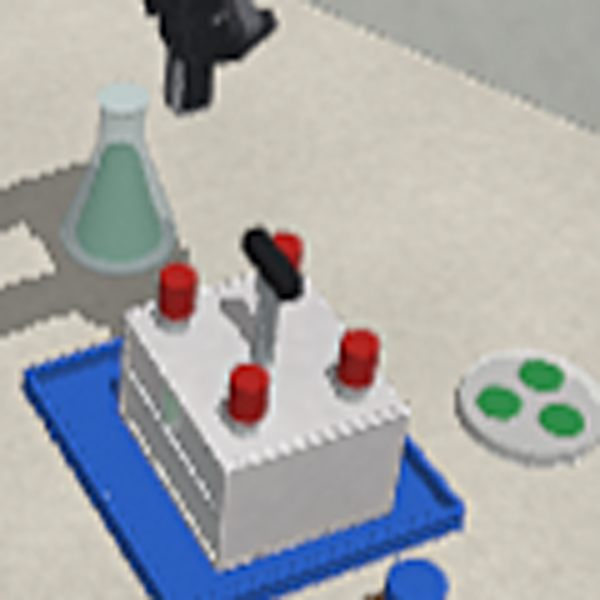

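All four caps now read the same home height (about 0.134–0.135), and the rack hasn't moved. Next I move over the handle with the jaws along the rack's x.

Run:
```python
from h import *
q=down(TH)
bot.set_gripper(.055)
bot.reach([*C,.25],q)
bot.movel([*C,.175],speed=.15)
print(sensors.read_time_s(),sensors.read_tool_pos(),sensors.read_finger_gap(),sensors.read_force())
p,d=vision.read_camera("side"); u0,v0,u1,v1=(320,140,440,260)
cv2.imwrite("pics/side4z.png",cv2.resize(p[v0:v1,u0:u1],None,fx=5,fy=5,interpolation=cv2.INTER_CUBIC))
```

```text
32.2667 [ 0.56518408 -0.09600149  0.17544007] 0.0549346131200816 [ 0.41590018  0.59555157 -0.27356194]
```

View pics/side4z.png

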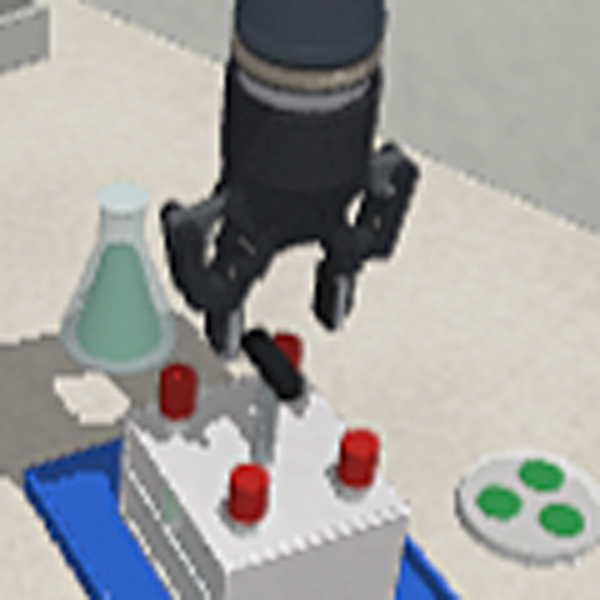

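The fingers straddle the bar: tips at zoom (225,350) and (335,322), bar between at (272,365). I descend and grip.

Run:
```python
from h import *
for z in(.16,.148,.137):
    bot.movel([*C,z],speed=.08); f=sensors.read_force(); print(z,f.round(1))
    if abs(f[2])>8: raise SystemExit("contact")
bot.set_gripper(0.0,70)
bot.wait(.2)
print(sensors.read_time_s(),sensors.read_tool_pos(),sensors.read_finger_gap(),sensors.read_force().round(2),sensors.read_wrist_torque().round(2))
p,d=vision.read_camera("side"); u0,v0,u1,v1=(320,140,440,260)
cv2.imwrite("pics/side5z.png",cv2.resize(p[v0:v1,u0:u1],None,fx=5,fy=5,interpolation=cv2.INTER_CUBIC))
caps("side",p,d,(320,195,420,282))
```

```text
0.16 [ 0.2 -0.1 -0.5]
0.148 [-0.4 -0.5  1.1]
0.137 [ 1.   0.5 -0.1]
33.8833 [ 0.56552502 -0.0962853   0.13742455] 0.012678889310769126 [ 1.66 -0.42  0.86] [-0.19 -0.35 -0.04]
side [355.1 217.6] 59 zmax 0.1365 z90 0.1341 top [ 0.5517 -0.0424  0.1324] mid [ 0.5536 -0.0416  0.1323] span [0.021 0.021 0.008]
side [391.2 231. ] 69 zmax 0.8747 z90 0.1335 top [ 0.5581 -0.1592  0.1516] mid [ 0.2447 -0.3235  0.5014] span [0.683 0.367 0.747]
side [369.2 238. ] 73 zmax 0.1355 z90 0.1343 top [ 0.5135 -0.1209  0.1329] mid [ 0.5137 -0.1204  0.1319] span [0.021 0.019 0.007]
```

View pics/side5z.png

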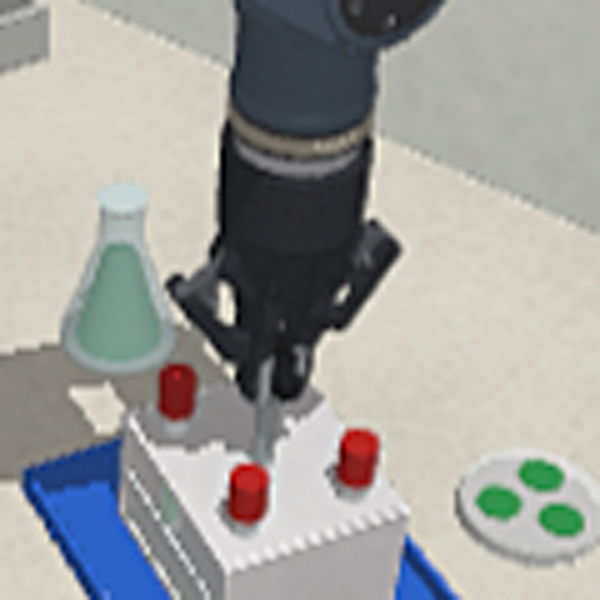

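The grip holds at a gap of 12.7 mm, a little under the 14 mm bar. I lift 15 mm first and check.

Run:
```python
from h import *
x,y,z=.56552,-.09629,.137
bot.movel([x,y,z+.015],speed=.04); bot.wait(.2)
print(sensors.read_time_s(),sensors.read_tool_pos(),sensors.read_finger_gap(),sensors.read_force().round(2),sensors.read_wrist_torque().round(2))
p,d=vision.read_camera("side"); u0,v0,u1,v1=(320,140,440,260)
cv2.imwrite("pics/side6z.png",cv2.resize(p[v0:v1,u0:u1],None,fx=5,fy=5,interpolation=cv2.INTER_CUBIC))
d[d<.3]=0; caps("side",p,np.where(d>0,d,np.nan),(320,185,420,280))
```

```text
34.6583 [ 0.56516387 -0.09615686  0.15169356] 0.012509399278032407 [ 0.48 -0.02 -6.95] [-0.05 -0.06 -0.01]
side [355.3 214.1] 58 zmax 0.1499 z90 0.1477 top [ 0.5517 -0.0426  0.1462] mid [ 0.5521 -0.0421  0.1459] span [0.024 0.019 0.008]
side [391.6 227.5] 69 zmax 0.1507 z90 0.1481 top [ 0.5743 -0.1501  0.1467] mid [ 0.5743 -0.1491  0.1469] span [0.021 0.022 0.008]
side [369.4 234.4] 73 zmax 0.1491 z90 0.148 top [ 0.5131 -0.1203  0.1466] mid [ 0.5132 -0.1199  0.1458] span [0.019 0.02  0.007]
```

View pics/side6z.png

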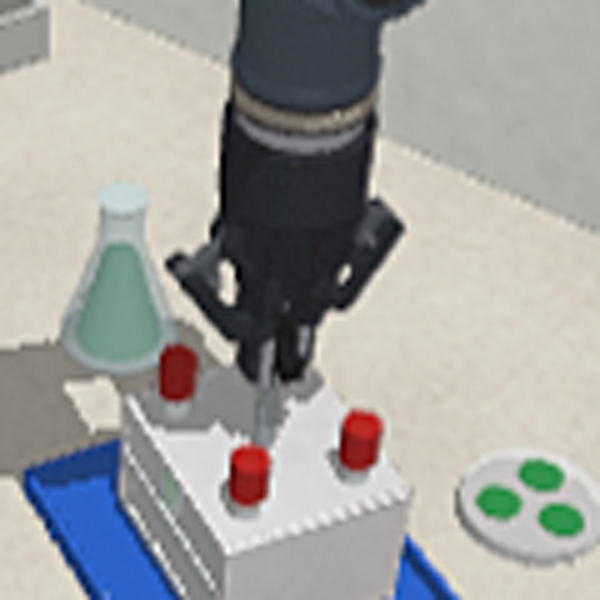

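It's lifted level, with all three visible caps up about 14 mm and a 7 N load. Now the full lift and hold.

Run:
```python
from h import *
bot.movel([.56552,-.09629,.2385],speed=.06)
bot.wait(.4)
t0=sensors.read_time_s()
def rep(tag):
    print(tag,sensors.read_time_s(),sensors.read_tool_pos(),sensors.read_ee_rot().round(4),sensors.read_finger_gap(),sensors.read_force().round(2),sensors.read_wrist_torque().round(2))
rep("a"); 
p,d=vision.read_camera("side");caps("side",p,np.where(d>.3,d,np.nan),(320,150,420,260))
bot.wait(2.6); rep("b")
p,d=vision.read_camera("side");caps("side",p,np.where(d>.3,d,np.nan),(320,150,420,260))
cv2.imwrite("pics/side7.png",p)
p,d=vision.read_camera("top");cv2.imwrite("pics/top7.png",p)
```

```text
a 36.7 [ 0.56551107 -0.09628842  0.23845537] [-0.      0.8482  0.5297 -0.    ] 0.01296506518178049 [ 0.59 -0.28 -6.2 ] [ 0.01  0.05 -0.03]
side [356.9 191.2] 47 zmax 0.2353 z90 0.2338 top [ 0.5505 -0.0445  0.2328] mid [ 0.5524 -0.0432  0.2321] span [0.016 0.016 0.007]
side [395.5 203.4] 79 zmax 0.2362 z90 0.2346 top [ 0.5744 -0.1504  0.2333] mid [ 0.5756 -0.1505  0.2327] span [0.021 0.02  0.007]
side [371.9 210.5] 85 zmax 0.2371 z90 0.2345 top [ 0.5138 -0.1204  0.2332] mid [ 0.515  -0.1201  0.2332] span [0.021 0.021 0.008]
b 39.35 [ 0.56554743 -0.0962994   0.23850739] [0.     0.8482 0.5297 0.    ] 0.012900997365158118 [ 0.19 -0.36 -7.81] [0.   0.01 0.06]
side [356.9 191.2] 47 zmax 0.2366 z90 0.2343 top [ 0.5506 -0.0446  0.2332] mid [ 0.5506 -0.0433  0.2326] span [0.014 0.015 0.008]
side [395.5 203.4] 79 zmax 0.2355 z90 0.2347 top [ 0.5751 -0.15    0.2333] mid [ 0.5769 -0.1498  0.2326] span [0.021 0.02  0.006]
side [371.9 210.5] 85 zmax 0.2371 z90 0.2343 top [ 0.5139 -0.1205  0.2332] mid [ 0.515  -0.1201  0.2329] span [0.022 0.021 0.008]
```

View pics/side7.png

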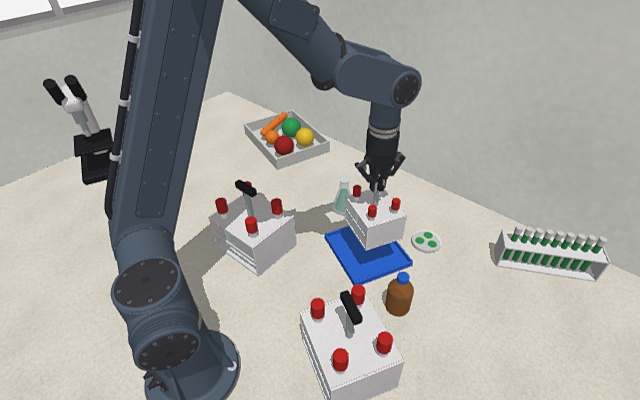

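View pics/top7.png

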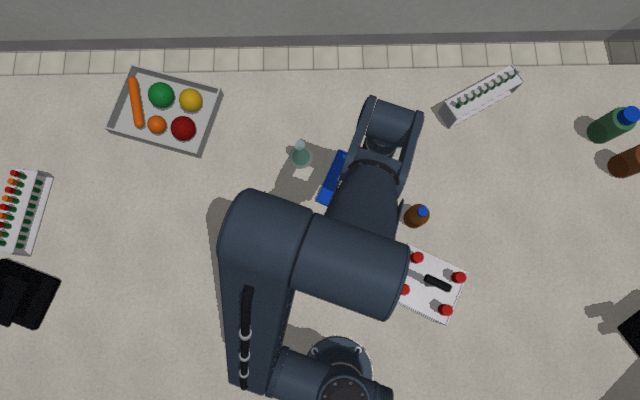

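The rack (side px (376,215)) hangs level about 10 cm over the tray (368,250). The flask (343,195), dish (426,241) and bottle (400,295) are where they were. After 2.6 s the caps had not shifted.

Run:
```python
from h import *
job.job_done(); print(sensors.read_time_s())
```

```text
the job is handed in; nothing more can be done
the job is handed in; nothing more can be done
```

I pressed all four caps home, lifted the rack by its handle about 10 cm over the tray, held it there for more than 2.6 s, and handed the job in while still holding it. The last clock reading before hand-in was about 39.4 s, against the 58 s limit.

- **Caps:** each one slid down and met a hard stop at the same height (TCP 0.1257–0.1258), pressed with about 16–21 N. Before the lift, the side camera read all four tops at about 0.134–0.135, which is the home height.
- **Lift:** the TCP rose 101 mm. The three caps the side camera could see stayed level to about 1 mm and did not shift over the hold. The fourth (c) was hidden behind the gripper, so it was not checked after the lift. The load was about 7 N and the grip did not slip.
- **Other objects:** the flask, dish and bottle looked unmoved in the side picture. In the top picture the arm hides the dish.

**Disagreements:**
- **Tip position:** the closed fingertips sit about 9 mm behind the reported TCP, not 19 mm ahead as stated. My first press on cap c therefore stopped short without touching it. I took the offset from contact and used it for the other caps and the grasp.
- **Finger gap:** it read about 12.7 mm on the 14 mm bar.
- **Cap force:** the caps slid under about 1–3 N by the noisy wrist reading, not about 4 N.

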